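# Cap the sample cell and index the photometer selector

### The arm

A 6-joint arm with a two-finger parallel gripper is mounted at the origin on the work surface. World frame = base frame: x ahead of the robot, y to its left, z up, the work surface at z = 0. Lengths are in m, angles in rad, forces in N, time in s.
With the tool pointing down it reaches from about 0.425 to 0.95 m from the base axis. Payload 3.5 kg.
Tool frame: the origin (TCP) lies at the very end of the fingers, on their centre line; the grasp point (between the pads) lies 19 mm behind it (manip.grasp_offset is the distance from the TCP to the grasp point, in m); z points along the fingers, y is the direction in which the jaws open and shut (so a half turn about z gives the same grasp; the last joint's range is limited). The gripper opens to 85 mm and grips with 20 to 120 N. Pads are 22 mm wide; open, the fingers measure 114 mm over their backs; the gripper's body (76 mm by 85 mm) begins 54 mm behind the grasp point. The pads swing forward as they close: fully open they stand 13 mm farther back than shut.
Start: joints at [0.978, 0.286, 1.577, -0, 1.279, -0.15], TCP at [0.289, 0.61, 0.231] pointing down, gripper open.
Joint ranges: [-2.77, 2.77], [-0.9, 2.22], [0.21, 2.48], [-1.53, 4.67], [0.24, 2.81], [-2.84, 2.84]. Speed limits (rad/s): [2.79, 2.79, 3.14, 3.14, 3.14, 3.14].

### API

Orientations are given as a rotation vector (axis times angle).
In Python, from rig import status, optics, manip gives the robot as it stands. The module is installed in compiled form; this text tells all that it offers.
- The arm moves only by the shell command python3 -m handwheel 'ROWS' [FORCE]. ROWS is JSON, a list of rows, each a list of 3 entries, a list of its own where there are three numbers: the finger opening in cm, from 0 to 8.54, then the shift along the tool's x, y, z in cm, then the turn, a rotation vector about the tool's x, y, z in rad. In form: [[jaw, [x, y, z], [ax, ay, az]], ...]. A call has 1 to 20 rows; each row is the pose to reach, as a shift and turn from the pose measured when the call began, along the tool's axes at that moment; what a row does not reach only later rows make up. A row lasts 1/12 s, in which the tool goes at most 41.7 mm and 7.16 degrees, less where a joint would pass 70% of its speed; a pose out of reach is approached as far as the arm can. A call with a gripper value outside its range is refused whole. The fingers move at their own pace and stop on an object; FORCE is the grip in N (left out, the last holds). Time passes only in rows, so rows that repeat a pose let the fingers close. It gives the time, the measured TCP pose, the force and the opening at its end, in the units of the state.
- status.observe(): the state, without advancing time (a new reading comes with each control period).
- optics.grab_frame(name): name is "scene" or "top" or "wrist"; returns the picture (400x640x3 uint8, red, green, blue); there is no depth.
- optics.camera_info(name): a dict with "intrinsics" (3x3 intrinsics, pixels), "dist" ([k1, k2, p1, p2, k3] as OpenCV has them; the pictures are not rectified), "R" (3x3) and "t" (3): a world point X has camera coordinates R X + t; the wrist camera has in their place "T_tool_cam" (4x4, takes a point from camera to tool coordinates, whose origin is the TCP and whose axes are the flange's). Camera axes: x right, y down, z forward; pixel columns grow to the right and rows downward; lengths in m; the calibration is good to about 2 mm. A picture is of the moment at which its call begins: read the wrist's pose just before it. camera_info takes no time and is no camera call.
- manip.job_done(): hands the job in, once; it reports no verdict.
The state is a dict: "time_s": time; "joints": joint angles; "joint_vel": joint speeds; "joint_efforts": joint torques, N m; "tcp_pos": TCP position; "orientation": TCP orientation; "contact_force": force on the tool from outside, world axes, zero at the start; "wrist_torque": the same for the moment, N m; "gripper_width": opening from 0.0 (shut) to 1.0 (fully open).
Only numpy, scipy, OpenCV 4.12 (cv2) and the standard library are available. Lean on these libraries where they do the work, as an engineer would, in place of code of your own. Each camera call takes 0.05 s, during which the arm holds its last target.

### The job

Get the two-bay photometer ready to measure: with the wooden seating tool, held upright, press the sample cell's white snap-fit cap down until it clicks fully home (keep the gripper itself off the cap), and stand the tool back upright on the bench. Then set the selector to the cell's side: pull the sprung black knob straight out, turn it so that its steel pointer pin goes from the middle notch to the notch on the side of the bay with the capped cell, and let it snap right in. Leave the other things on the bench where they are.

Things in the scene. Friction and masses are not known exactly. Their poses are not given: they have to be found in the camera images.
- photometer: Fixed white bench instrument, 210 mm deep (x), 240 wide (y); origin at the centre of its underside, z up, x away from its sloped front, y to its left side seen from the front. Rear part (x from 0 to +105 mm): flat top 76 mm high. Front: a grey panel sloping at 28 deg, rising from 20 to 76 mm; its outward normal is (-0.469, 0, 0.883) in this frame.
- knob_grip (a point): Grip point of the knob, on its turning axis, 36 mm out from the panel when in a notch. The grip is a black bar 36 mm long (point x) by 14 mm thick (point y), from 13 to 49 mm above the panel: pinch it across its thickness. Its z = panel normal outwards, point x along the pointer pin (up the panel in the middle notch). Moves and turns with the knob.
- panel_centre (a point): Fixed point where the knob's axis meets the panel, (-52, 0, 48) mm in the photometer's frame. Round it on the panel lies a steel notch ring, 54 mm outer diameter, 10 mm high, on a 66 mm disc.
- pointer_tip (a point): Free end of the steel pointer pin, 6 mm thick, that sticks out 35 mm from the knob's axis on one side only, 5 mm above the panel when seated in a notch.
- knob_pull (a joint): How far the knob is pulled out along the panel normal (m): 0 = pin at the bottom of a notch, 0.014 = end stop. A spring pulls it back with 4 N at 0, 8 N at 10 mm. The pin is clear of the notch ring from 0.008 on. If let go between notches the pin rests on the ring at about 0.008.
- knob_turn (a joint): Knob angle about the outward panel normal (rad): 0 = middle notch, +1.047 (60 deg, anticlockwise seen from the front) = notch on the photometer's left (+y) side, -1.047 = notch on its right (-y). Stops at +-1.25. Turns freely once the pin is clear. Notch edges are rounded: let go within 0.2 rad of a notch, the pin slips in by itself.
- cell: Sample cell, fixed on the photometer's flat top in either the left (+y) or the right (-y) bay: bay centres at x = +55, y = +-65 mm in the photometer's frame. Black collar 48 mm across, 8 mm high, with a glass neck and the white cap over it. Origin at the centre of the collar's underside (76 mm above the bench).
- cap_top (a point): Centre of the flat top of the white cap (34 mm diameter, 14 mm high). Starts 28 mm above the photometer's top face (104 mm above the bench) and is 22 mm above it when home. Moves with the cap.
- cap (a joint): How far the cap is pressed down (m): 0 = loosely on, 0.006 = home, its underside on the collar. A snap catch resists with about 6 N, gives way half-way and then holds the cap down.
- blank: Flat blanking plug in the other bay: plain black disc 48 mm across and only 8 mm high. Fixed; leave it.
- seating_tool: Loose wooden seating tool standing upright on the bench, 95 mm high, 90 g: a foot 36 mm across and 12 mm high with a thin rubber sole, and above it a plain round stem 24 mm across. Origin at the centre of the sole, z up along the stem. The sole is the pressing face.
- tool_grip (a point): Grip point on the stem of the seating tool, on its axis, 60 mm above the sole.
- dropper_bottle: Bystander: loose amber dropper bottle, 44 mm across, 98 mm high, origin at the centre of its underside.
- tube_clamp: Bystander: loose wooden test-tube clamp lying flat, 140 mm long (x), about 30 mm wide, 18 mm high; origin under its middle.
- squeeze_bottle: Bystander: loose white bottle, 52 mm across, 120 mm high; origin under its centre.
Things that resemble listed ones, but are neither listed nor needed, are in the scene too. Leave any purple or turquoise look-alike of the seating_tool alone.

How it is judged:
By the outcome, as a careful person would: the job done as asked, in the order asked, and still so for the second after the job is handed in, with the robot touching nothing.
It also fails if it takes over 54 s, if anything falls off the work surface, if the arm or the gripper's body presses on something with over 40 N, if the wrist force passes 120 N, or if a joint passes its speed limit or range.

## Working session

There is one attempt and no reset: what is moved stays moved. The work goes in short steps, Python scripts to look and compute and a shell command to move; the robot and the scene stay as the last step left them, time stands still between calls to the robot, and variables do not carry over. Pictures are saved under pics/ and viewed, and the job is handed in when it is done.

```bash
mkdir -p pics; ls; cat > h.py <<'E'
import numpy as np,cv2,pickle
from scipy.spatial.transform import Rotation as R
from rig import status,optics,manip
def cam(name):
    c=optics.camera_info(name);return np.array(c["intrinsics"]),np.array(c["dist"]),np.array(c["R"]),np.array(c["t"]).ravel()
def grab(name,fn):
    s=status.observe();im=optics.grab_frame(name);cv2.imwrite(f"pics/{fn}.png",im[:,:,::-1]);pickle.dump(s,open(f"pics/{fn}.pkl","wb"));return im
def camw(fn):
    c=optics.camera_info("wrist");s=pickle.load(open(f"pics/{fn}.pkl","rb"))
    T=np.eye(4);T[:3,:3]=R.from_rotvec(s["orientation"]).as_matrix();T[:3,3]=s["tcp_pos"]
    W=np.linalg.inv(T@np.array(c["T_tool_cam"]));return np.array(c["intrinsics"]),np.array(c["dist"]),W[:3,:3],W[:3,3]
def ray(C,uv):
    K,d,Rm,t=C;p=cv2.undistortPoints(np.array([[uv]],float),K,d)[0,0]
    return -Rm.T@t, Rm.T@np.array([p[0],p[1],1.])
def onz(C,uv,z):
    o,v=ray(C,uv);return o+v*(z-o[2])/v[2]
def proj(C,X):
    K,d,Rm,t=C;return cv2.projectPoints(np.array(X,float).reshape(-1,1,3),cv2.Rodrigues(Rm)[0],t,K,d)[0].reshape(-1,2)
def tri(*rs):
    A=np.zeros((3,3));b=np.zeros(3)
    for o,v in rs:
        v=v/np.linalg.norm(v);P=np.eye(3)-np.outer(v,v);A+=P;b+=P@o
    return np.linalg.solve(A,b)
def delta(pos,Rt):
    "shift (cm) and rotvec from the present tool pose to the target"
    s=status.observe();Rc=R.from_rotvec(s["orientation"])
    return np.round(Rc.inv().apply(np.array(pos)-s["tcp_pos"])*100,2),np.round((Rc.inv()*Rt).as_rotvec(),3)
E
python3 - <<'E'
from h import *
s=status.observe();print({k:np.round(v,3) for k,v in s.items()});print(manip.grasp_offset)
for n in ("scene","top","wrist"):grab(n,n+"0")
E
```

```text
pics
{'time_s': np.float64(0.0), 'joints': array([ 0.978,  0.287,  1.578, -0.   ,  1.279, -0.15 ]), 'joint_vel': array([-0.002, -0.   ,  0.003,  0.001,  0.001, -0.   ]), 'joint_efforts': array([ 1.0000e-03, -4.0599e+01, -2.9262e+01, -0.0000e+00,  6.0000e-03,
       -0.0000e+00]), 'tcp_pos': array([0.289, 0.609, 0.23 ]), 'orientation': array([-0.69 , -3.064,  0.004]), 'contact_force': array([ 1.056, -0.073, -0.298]), 'wrist_torque': array([ 0.003, -0.008, -0.011]), 'gripper_width': np.float64(1.003)}
0.0187
```

View pics/scene0.png

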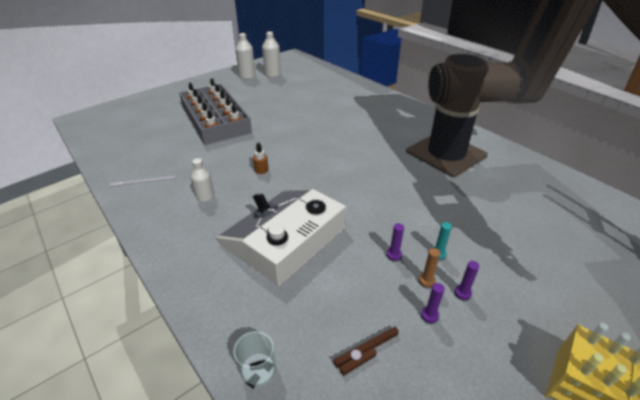

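View pics/top0.png

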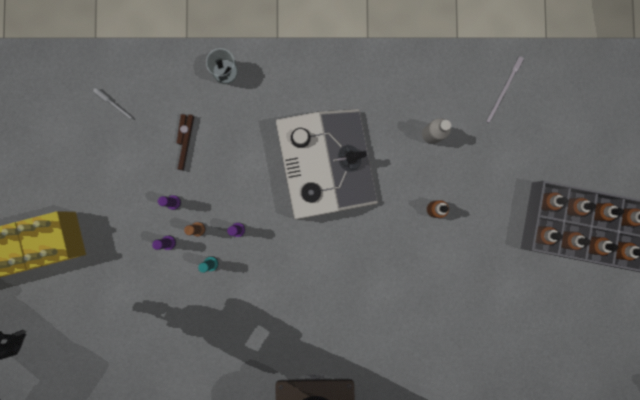

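View pics/wrist0.png

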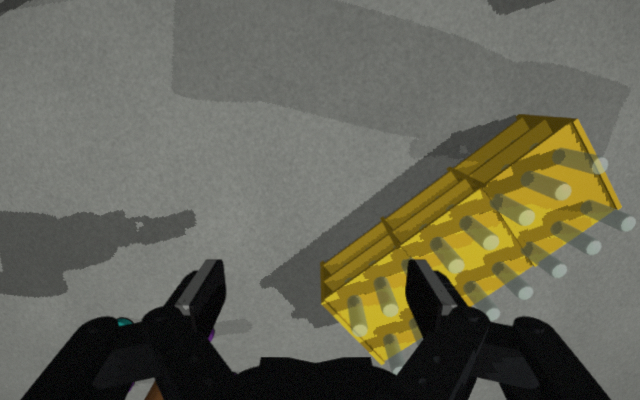

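The brown tool is at about (195,230) in the top view, with four look-alikes round it. The photometer's white-capped cell is at (300,137) and the blank at (311,192). I'll zoom in on both.

```bash
python3 - <<'E'
from h import *
a=cv2.imread("pics/top0.png");b=cv2.imread("pics/scene0.png")
x=cv2.resize(a[100:220,260:400],None,fx=4,fy=4,interpolation=cv2.INTER_CUBIC)
cv2.imwrite("pics/z1.png",x)
x=cv2.resize(a[180:280,140:260],None,fx=5,fy=5,interpolation=cv2.INTER_CUBIC)
cv2.imwrite("pics/z2.png",x)
x=cv2.resize(b[180:290,210:350],None,fx=5,fy=5,interpolation=cv2.INTER_CUBIC)
cv2.imwrite("pics/z3.png",x)
x=cv2.resize(b[210:330,370:490],None,fx=5,fy=5,interpolation=cv2.INTER_CUBIC)
cv2.imwrite("pics/z4.png",x)
for n in("top","scene"):
    C=cam(n);print(n,-C[2].T@C[3],C[0][0,0])
C=cam("top")
for uv in [(300,137),(311,192)]:print(onz(C,uv,.09))
E
```

```text
top [0.4902635  0.02126498 1.17137238] 469.5109761044428
scene [0.99025987 0.55587395 0.67846861] 389.4559065655786
[0.67635663 0.03054567 0.09      ]
[0.54847546 0.00592916 0.09      ]
```

View pics/z1.png

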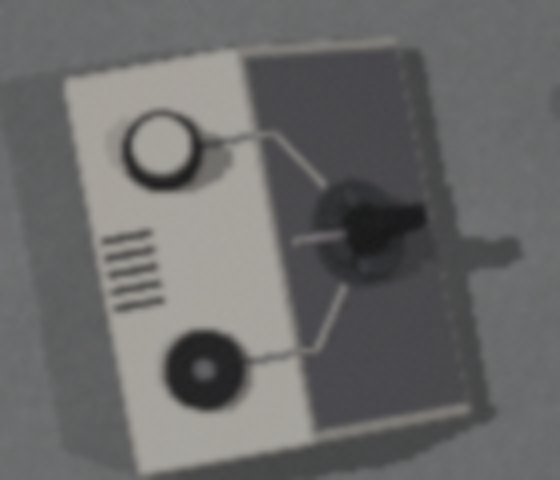

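View pics/z2.png

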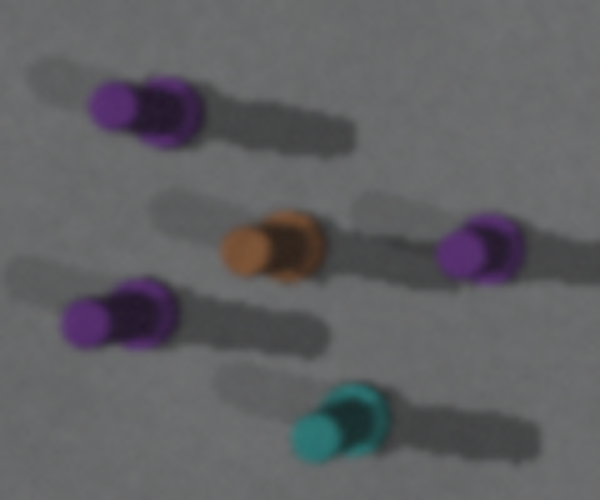

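View pics/z3.png

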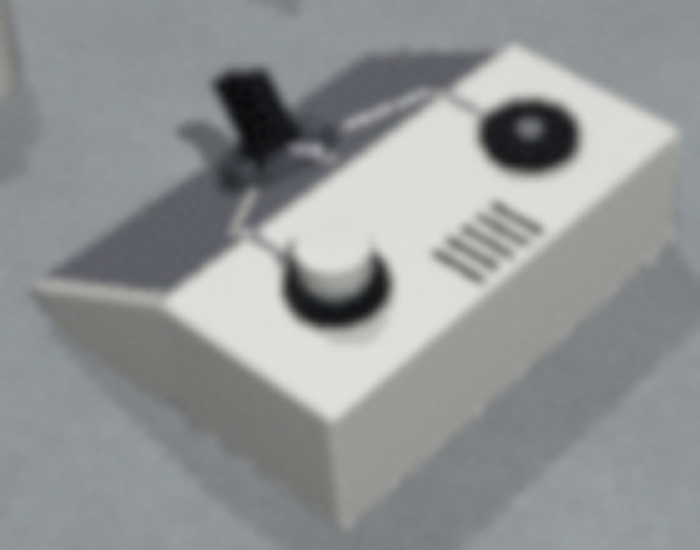

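View pics/z4.png

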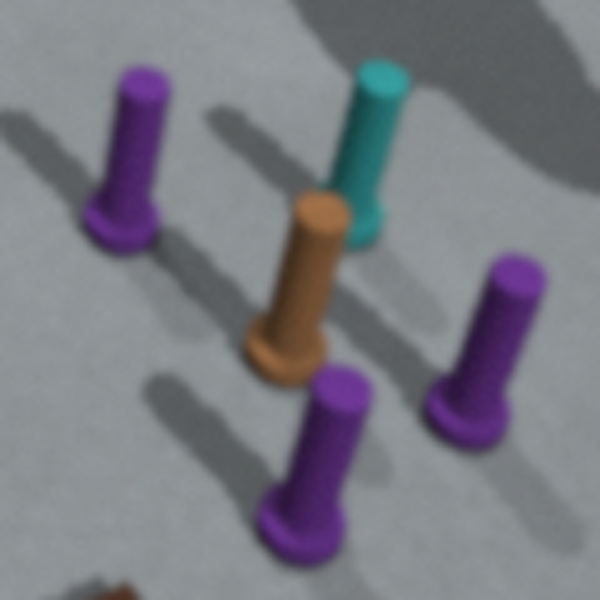

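z1 shows the capped cell at the top with the pin up-panel in the middle notch; z2 and z4 show the brown tool with turquoise and purple neighbours, tops at z2 (246,250) and z4 (322,215). Next I'll measure them.

```bash
python3 - <<'E'
from h import *
T=cam("top");S=cam("scene")
def u(x,f,o):return ((x[0]+.5)/f-.5+o[0],(x[1]+.5)/f-.5+o[1])
for n,a,b in [("brown",(246,250),(322,213)),("teal",(317,436),(383,78)),("pR",(463,254),(146,85)),("pL",(87,322),(517,275)),("pA",(115,106),(342,386))]:
    ut=u(a,5,(140,180));us=u(b,5,(370,210))
    print(n,onz(T,ut,.095).round(4),onz(S,us,.095).round(4),tri(ray(T,ut),ray(S,us)).round(4))
# brown foot
print("foot",onz(T,u((291,246),5,(140,180)),.008))
# photometer
obs=[];mod=[]
for p,m in [((66,82),(.105,-.12,.076)),((242,50),(0,-.12,.076)),((312,440),(0,.12,.076)),((140,474),(.105,.12,.076)),((162,144),(.055,-.065,.104)),((205,370),(.055,.065,.084))]:
    obs.append(onz(T,u(p,4,(260,100)),m[2])[:2]);mod.append(m[:2])
for p,m in [((160,303),(0,-.12,.076)),((332,420),(.105,-.12,.076)),((680,132),(.105,.12,.076)),((515,44),(0,.12,.076)),((333,247),(.055,-.065,.104)),((530,136),(.055,.065,.084))]:
    obs.append(onz(S,u(p,5,(210,180)),m[2])[:2]);mod.append(m[:2])
obs=np.array(obs);mod=np.array(mod)
for sl in (slice(0,6),slice(6,12),slice(0,12)):
    o=obs[sl];m=mod[sl];A=o-o.mean(0);B=m-m.mean(0)
    Rm,_=R.align_vectors(np.c_[A,0*A[:,0]],np.c_[B,0*B[:,0]]);a=Rm.as_rotvec()[2]
    M=np.array([[np.cos(a),-np.sin(a)],[np.sin(a),np.cos(a)]]);t=o.mean(0)-M@m.mean(0)
    print(np.degrees(a),t,"res mm",((o-(m@M.T+t))*1000).round(1).tolist())
print("cap",M@[.055,-.065]+t)
E
```

```text
brown [0.4642 0.2849 0.095 ] [0.4668 0.2896 0.095 ] [0.4635 0.2868 0.0904]
teal [0.3797 0.2524 0.095 ] [0.3809 0.2571 0.095 ] [0.3784 0.2543 0.0915]
pR [0.4616 0.1863 0.095 ] [0.4645 0.1924 0.095 ] [0.4606 0.1882 0.0895]
pL [0.4321 0.3567 0.095 ] [0.4342 0.3611 0.095 ] [0.4312 0.359  0.0908]
pA [0.5302 0.3448 0.095 ] [0.532  0.3492 0.095 ] [0.5297 0.347  0.0909]
foot [0.46388424 0.28416473 0.008     ]
100.1427872450961 [ 0.62245568 -0.03685741] res mm [[-3.1, -1.1], [-3.0, -1.4], [3.3, 1.8], [2.7, -1.1], [0.4, 1.4], [-0.3, 0.3]]
100.27984200199322 [ 0.62516812 -0.03038002] res mm [[-1.9, -0.3], [-2.5, -1.0], [2.4, -0.4], [1.0, -0.9], [-0.8, 0.1], [2.0, 2.6]]
100.21150579294509 [ 0.62381208 -0.03361872] res mm [[-4.3, -4.4], [-4.3, -4.8], [1.9, -1.3], [1.4, -4.1], [-0.9, -1.9], [-1.6, -2.9], [-0.6, 3.1], [-1.3, 2.3], [3.6, 2.6], [2.3, 2.2], [0.5, 3.4], [3.3, 5.7]]
cap [0.67803195 0.03203344]
```

```bash
python3 - <<'E'
from h import *
C=optics.camera_info("wrist");T=np.array(C["T_tool_cam"]);print(T.round(3));print(np.array(C["intrinsics"])[0,0])
def down(yaw): # tool z down, tool y at yaw
    y=np.array([np.cos(yaw),np.sin(yaw),0]);z=np.array([0,0,-1.]);return R.from_matrix(np.c_[np.cross(y,z),y,z])
W=np.linalg.inv(T);K=np.array(C["intrinsics"])
for p in [(0,0,0),(0,0,.1),(0,0,.14),(.05,0,.14),(-.05,0,.14)]:
    c=W[:3,:3]@p+W[:3,3];print(p,(K@c/c[2])[:2])
Rt=down(np.radians(-23));print(Rt.as_matrix().round(2))
# hover so tool is seen ahead
print(delta([.465,.287,.231],Rt))
E
```

```text
[[-0.    -0.952 -0.305  0.079]
 [ 1.    -0.    -0.    -0.001]
 [ 0.    -0.305  0.952 -0.143]
 [ 0.     0.     0.     1.   ]]
315.1533487222961
(0, 0, 0) [317.04781529 264.43001179]
(0, 0, 0.1) [316.42568221 203.48584446]
(0, 0, 0.14) [316.28992249 190.18681987]
(0.05, 0, 0.14) [316.3352882  135.59852188]
(-0.05, 0, 0.14) [316.24903287 239.38905232]
[[ 0.39  0.92  0.  ]
 [ 0.92 -0.39  0.  ]
 [ 0.    0.   -1.  ]]
(array([-29.73, -21.59,  -0.05]), array([-2.000e-03,  1.000e-03,  1.529e+00]))
```

```bash
python3 -m handwheel '[[8.5,[-29.7,-21.6,-2],[0,0,1.53]],[8.5,[-29.7,-21.6,-2],[0,0,1.53]],[8.5,[-29.7,-21.6,-2],[0,0,1.53]],[8.5,[-29.7,-21.6,-2],[0,0,1.53]],[8.5,[-29.7,-21.6,-2],[0,0,1.53]],[8.5,[-29.7,-21.6,-2],[0,0,1.53]],[8.5,[-29.7,-21.6,-2],[0,0,1.53]],[8.5,[-29.7,-21.6,-2],[0,0,1.53]],[8.5,[-29.7,-21.6,-2],[0,0,1.53]],[8.5,[-29.7,-21.6,-2],[0,0,1.53]],[8.5,[-29.7,-21.6,-2],[0,0,1.53]],[8.5,[-29.7,-21.6,-2],[0,0,1.53]],[8.5,[-29.7,-21.6,-2],[0,0,1.53]],[8.5,[-29.7,-21.6,-2],[0,0,1.53]],[8.5,[-29.7,-21.6,-2],[0,0,1.53]]]'
python3 - <<'E'
from h import *
grab("wrist","w1")
E
```

```text
time_s: 1.4
tcp_pos: [0.4646, 0.287, 0.2502]
orientation: [2.619, 1.734, -0.004]
contact_force: [-0.0, -0.4, -0.3]
gripper_width: 0.998
```

View pics/w1.png

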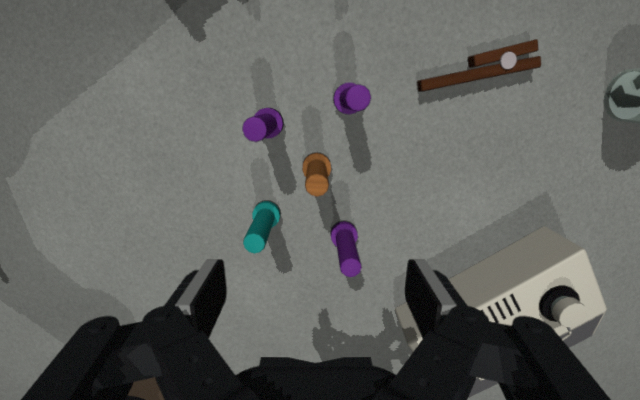

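The wrist view shows the brown tool at (317,187) for the top and (317,168) for the foot, with the jaws clear of its neighbours. The cap shows at (566,308).

```bash
python3 - <<'E'
from h import *
im=cv2.imread("pics/w1.png");C=camw("w1")
h=cv2.cvtColor(im,cv2.COLOR_BGR2HSV)
m=((h[...,0]>5)&(h[...,0]<20)&(h[...,1]>100)&(h[...,2]>120)).astype(np.uint8)
m[:, :290]=0;m[:,345:]=0;m[:140]=0;m[210:]=0
ys,xs=np.nonzero(m);print(xs.min(),xs.max(),ys.min(),ys.max())
x=cv2.resize(im[130:220,270:370],None,fx=6,fy=6,interpolation=cv2.INTER_CUBIC);cv2.imwrite("pics/z5.png",x)
for uv in[(317,186),(317,185)]:print(onz(C,uv,.095))
print(onz(C,(317,169),.012))
for X in [(.4645,.287),(.466,.288)]:print(proj(C,[[*X,.095],[*X,.012]]))
E
```

```text
303 330 155 195
[0.46401814 0.28467709 0.095     ]
[0.46441113 0.28560781 0.095     ]
[0.46400839 0.28393121 0.012     ]
[[316.52869816 183.69387252]
 [316.39593675 166.58342369]]
[[317.54748753 182.19587606]
 [317.20560021 165.37326866]]
```

View pics/z5.png

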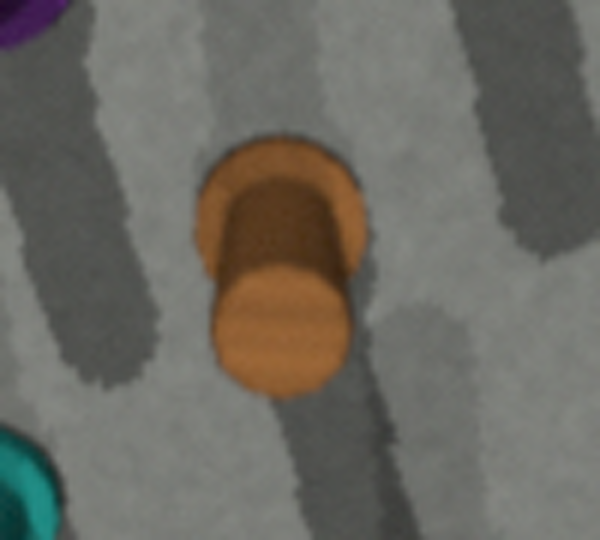

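```bash
python3 -m handwheel '[[5.5,[-0.1,0,4],[0,0,0]],[5.5,[-0.1,0,8],[0,0,0]],[5.5,[-0.1,0,12],[0,0,0]],[5.5,[-0.1,0,15],[0,0,0]],[5.5,[-0.1,0,18],[0,0,0]],[5.5,[-0.1,0,20],[0,0,0]],[5.5,[-0.1,0,20.8],[0,0,0]],[5.5,[-0.1,0,20.8],[0,0,0]],[2,[-0.1,0,20.8],[0,0,0]],[2,[-0.1,0,20.8],[0,0,0]],[2,[-0.1,0,20.8],[0,0,0]],[2,[-0.1,0,20.8],[0,0,0]],[2,[-0.1,0,20.8],[0,0,0]],[2,[-0.1,0,20.8],[0,0,0]]]' 60
python3 - <<'E'
from h import *
grab("wrist","w2");grab("scene","s2")
E
```

```text
time_s: 2.62
tcp_pos: [0.4656, 0.2866, 0.0447]
orientation: [2.618, 1.734, 0.004]
contact_force: [-0.2, 0.5, 5.7]
gripper_width: 0.261
```

View pics/w2.png

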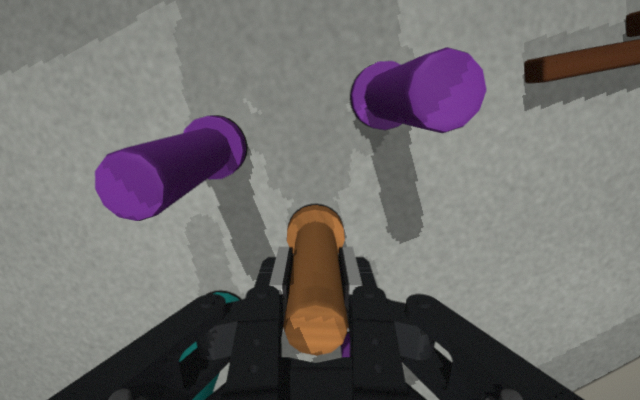

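View pics/s2.png

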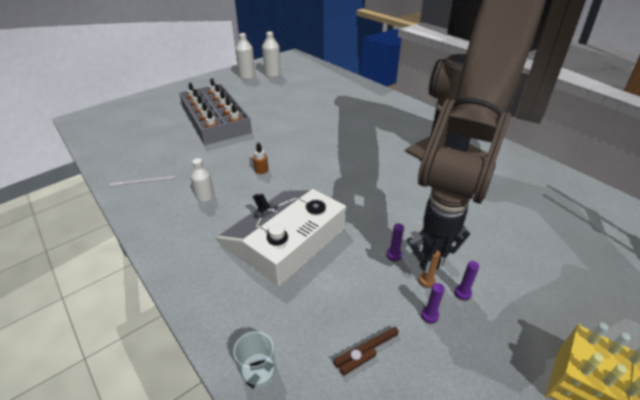

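The pads hold the stem at (315,290) in the wrist view and nothing next to it has been touched. I'll lift straight up.

```bash
python3 -m handwheel '[[1.5,[0,0,-1],[0,0,0]],[1.5,[0,0,-4],[0,0,0]],[1.5,[0,0,-8],[0,0,0]],[1.5,[0,0,-12],[0,0,0]],[1.5,[0,0,-15],[0,0,0]],[1.5,[0,0,-16],[0,0,0]],[1.5,[0,0,-16],[0,0,0]]]' 60
python3 - <<'E'
from h import *
grab("scene","s3");grab("wrist","w3");grab("top","t3")
b=cv2.imread("pics/s3.png");cv2.imwrite("pics/z6.png",cv2.resize(b[80:330,330:500],None,fx=3,fy=2.4,interpolation=cv2.INTER_CUBIC))
def down(yaw):
    y=np.array([np.cos(yaw),np.sin(yaw),0]);z=np.array([0,0,-1.]);return R.from_matrix(np.c_[np.cross(y,z),y,z])
print(status.observe()['contact_force'],delta([.677,.031,.205],down(np.radians(-23))))
E
```

```text
time_s: 3.3
tcp_pos: [0.4669, 0.2873, 0.209]
orientation: [2.616, 1.733, 0.015]
contact_force: [-0.0, 0.4, -0.8]
gripper_width: 0.268
[ 0.44391706 -0.28545592 -1.14431833] (array([-15.15,  29.58,  -0.29]), array([-0.001,  0.002,  0.001]))
```

View pics/z6.png

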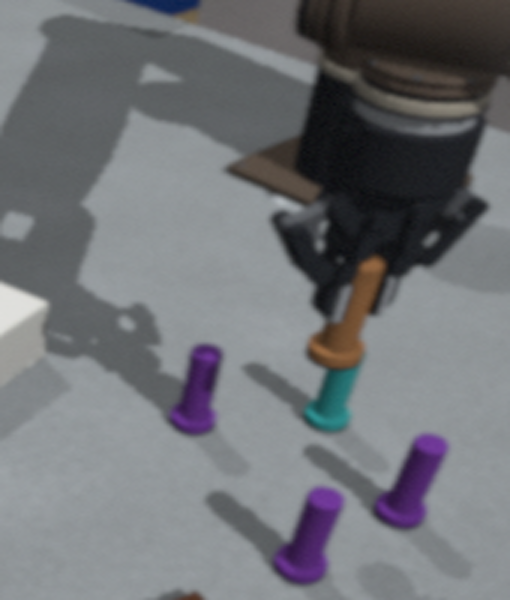

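View pics/w3.png

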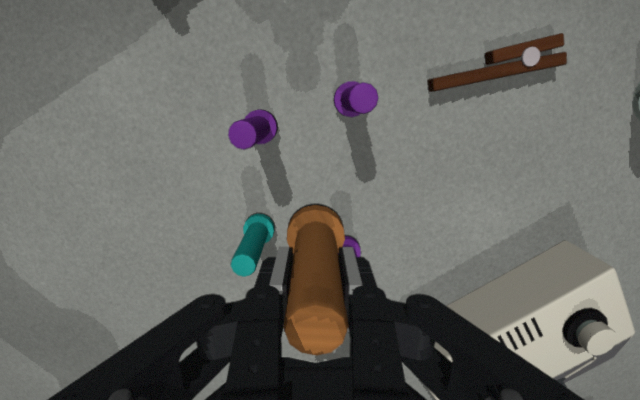

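The tool hangs straight in the grip. I'll go to a hover about 7 cm short of the cap, so the wrist camera can see it.

```bash
python3 -m handwheel '[[1.5,[-2,3,0],[0,0,0]],[1.5,[-4.5,6,0],[0,0,0]],[1.5,[-7,9.5,0],[0,0,0]],[1.5,[-9.5,13,0],[0,0,0]],[1.5,[-12,16.5,0],[0,0,0]],[1.5,[-14.5,20,0],[0,0,0]],[1.5,[-17,23,0],[0,0,0]],[1.5,[-19.5,26,0],[0,0,0]],[1.5,[-21.5,28.5,0],[0,0,0]],[1.5,[-22.1,29.6,0],[0,0,0]],[1.5,[-22.1,29.6,0],[0,0,0]],[1.5,[-22.1,29.6,0],[0,0,0]]]' 60
python3 - <<'E'
from h import *
grab("wrist","w4")
E
```

```text
time_s: 4.45
tcp_pos: [0.6487, -0.0328, 0.1993]
orientation: [-2.617, -1.731, 0.009]
contact_force: [-0.9, 0.8, -0.6]
gripper_width: 0.267
```

View pics/w4.png

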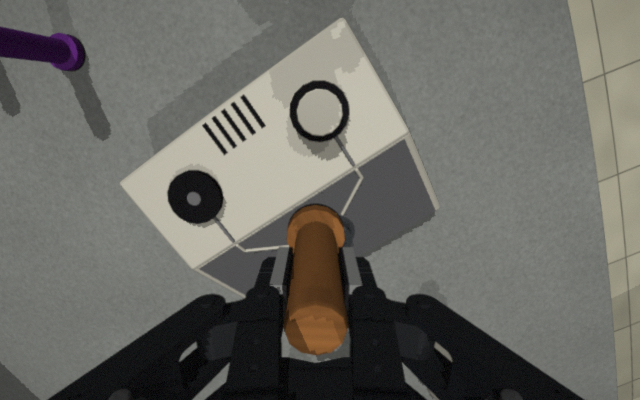

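The wrist view shows the cap with its black collar at (320,111), the blank at (195,196) and the top-face corners at (344,18), (408,133), (195,268) and (121,183).

```bash
python3 - <<'E'
from h import *
im=cv2.imread("pics/w4.png");C=camw("w4");g=cv2.cvtColor(im,cv2.COLOR_BGR2GRAY)
roi=g[70:155,280:360];m=(roi<70).astype(np.uint8)
cs,hi=cv2.findContours(m,cv2.RETR_CCOMP,cv2.CHAIN_APPROX_NONE)
for c,hh in zip(cs,hi[0]):
    if len(c)>60:
        e=cv2.fitEllipse(c);print("hole" if hh[3]>=0 else "outer",np.array(e[0])+[280,70],e[1])
        u=np.array(e[0])+[280,70]
        print(onz(C,u,.104),onz(C,u,.084))
m=(g[160:235,155:235]<70).astype(np.uint8);cs,_=cv2.findContours(m,cv2.RETR_EXTERNAL,cv2.CHAIN_APPROX_NONE);c=max(cs,key=len);e=cv2.fitEllipse(c);print("blank",np.array(e[0])+[155,160],onz(C,np.array(e[0])+[155,160],.083))
obs=np.array([onz(C,p,.076)[:2] for p in[(344,18),(408,133),(195,268),(121,183)]]);mod=np.array([(.105,-.12),(0,-.12),(0,.12),(.105,.12)])
A=obs-obs.mean(0);B=mod-mod.mean(0);a=R.align_vectors(np.c_[A,0*A[:,0]],np.c_[B,0*B[:,0]])[0].as_rotvec()[2]
M=np.array([[np.cos(a),-np.sin(a)],[np.sin(a),np.cos(a)]]);t=obs.mean(0)-M@mod.mean(0);print(np.degrees(a),t,(obs-(mod@M.T+t))*1000)
print("cap pred",M@[.055,-.065]+t,"blank",M@[.055,.065]+t)
# axis of tool below TCP: sole centre pixel?
s=status.observe();Rm=R.from_rotvec(s["orientation"]).as_matrix();print(Rm.round(3));print(s["tcp_pos"])
# top cam mast
E
```

```text
outer [319.55813217 111.92720795] (57.1272087097168, 64.38829040527344)
[0.67730868 0.03080504 0.104     ] [0.6771475  0.03013291 0.084     ]
hole [319.17515945 111.79787827] (47.12346267700195, 48.41621780395508)
[0.67708716 0.0309985  0.104     ] [0.67690735 0.03034265 0.084     ]
blank [195.33480072 196.7604332 ] [0.55052021 0.00720473 0.083     ]
100.44010749150203 [ 0.62469896 -0.03656128] [[-2.57720677 -1.78132083]
 [-4.33916661  0.53750366]
 [ 3.79262365  2.04933354]
 [ 3.12374973 -0.80551637]]
cap pred [0.67865645 0.02930669] blank [0.55080862 0.0057497 ]
[[ 0.39   0.921 -0.006]
 [ 0.921 -0.39  -0.   ]
 [-0.002 -0.005 -1.   ]]
[ 0.64864748 -0.03189015  0.1999003 ]
```

```bash
python3 -m handwheel '[[1.5,[3,0.1,0],[0,0,0]],[1.5,[6,0.2,0],[0,0,0]],[1.5,[7,0.2,1],[0,0,0]],[1.5,[7,0.2,3],[0,0,0]],[1.5,[7,0.2,4.3],[0,0,0]],[1.5,[7,0.2,4.5],[0,0,0]],[1.5,[7,0.2,4.5],[0,0,0]]]' 80
python3 - <<'E'
from h import *
s=status.observe();print(s["contact_force"],s["tcp_pos"])
grab("scene","s5");grab("top","t5")
b=cv2.imread("pics/s5.png");cv2.imwrite("pics/z7.png",cv2.resize(b[130:290,200:350],None,fx=4,fy=3.7,interpolation=cv2.INTER_CUBIC))
b=cv2.imread("pics/t5.png");cv2.imwrite("pics/z8.png",cv2.resize(b[90:230,250:400],None,fx=4,fy=4,interpolation=cv2.INTER_CUBIC))
E
```

```text
time_s: 5.08
tcp_pos: [0.6756, 0.0324, 0.1523]
orientation: [-2.613, -1.733, 0.014]
contact_force: [1.0, 0.3, -0.9]
gripper_width: 0.262
[ 1.04025897  0.26734938 -0.94858739] [0.67559355 0.03243153 0.15225572]
```

View pics/z7.png

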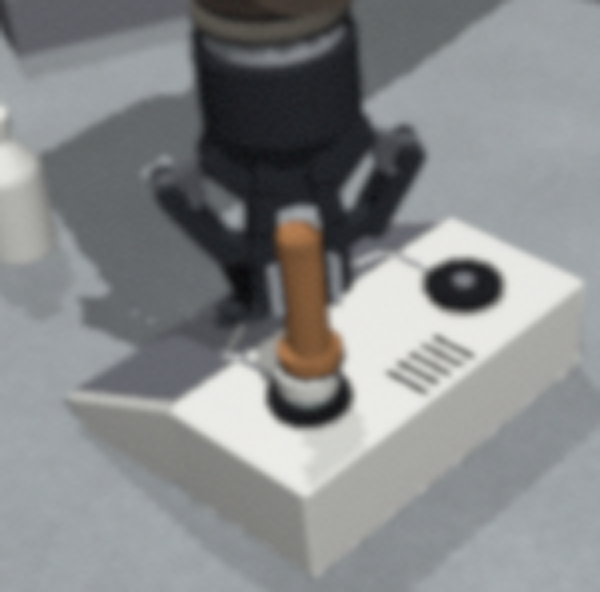

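The foot sits centred just over the cap and upright. I'll press in small steps.

```bash
python3 -m handwheel '[[1.5,[0.1,0.1,0.2],[0,0,0]],[1.5,[0.1,0.1,0.4],[0,0,0]],[1.5,[0.1,0.1,0.5],[0,0,0]],[1.5,[0.1,0.1,0.6],[0,0,0]],[1.5,[0.1,0.1,0.7],[0,0,0]]]' 80;  python3 -m handwheel '[[1.5,[0,0,0.1],[0,0,0]],[1.5,[0,0,0.2],[0,0,0]],[1.5,[0,0,0.3],[0,0,0]]]'
```

```text
time_s: 5.6
tcp_pos: [0.6789, 0.032, 0.1486]
orientation: [-2.617, -1.733, 0.007]
contact_force: [-1.5, -0.5, 3.6]
gripper_width: 0.26
time_s: 5.85
tcp_pos: [0.679, 0.032, 0.1472]
orientation: [-2.617, -1.733, 0.007]
contact_force: [-2.5, 0.5, 5.1]
gripper_width: 0.261
```

```bash
python3 -m handwheel '[[1.5,[-0.1,0.0,0.3],[0,0,0]],[1.5,[-0.1,0,0.4],[0,0,0]],[1.5,[-0.1,0,0.5],[0,0,0]],[1.5,[-0.1,0,0.6],[0,0,0]]]';  python3 -m handwheel '[[1.5,[0,0,0.3],[0,0,0]],[1.5,[0,0,0.5],[0,0,0]],[1.5,[0,0,0.6],[0,0,0]]]'
```

```text
time_s: 6.18
tcp_pos: [0.679, 0.031, 0.1427]
orientation: [-2.618, -1.734, 0.006]
contact_force: [-3.1, 1.2, 9.6]
gripper_width: 0.26
time_s: 6.43
tcp_pos: [0.6794, 0.0311, 0.1425]
orientation: [-2.617, -1.734, 0.007]
contact_force: [-10.5, 0.4, 23.0]
gripper_width: 0.261
```

It gave way and then stopped firmly at 23 N with 6 mm of travel. I'll lift off and check.

```bash
python3 -m handwheel '[[1.5,[0,0,-1],[0,0,0]],[1.5,[-0.5,0,-4],[0,0,0]],[1.5,[-3,0,-6],[0,0,0]],[1.5,[-6.5,0,-6],[0,0,0]],[1.5,[-7,0,-6],[0,0,0]],[1.5,[-7,0,-6],[0,0,0]]]'
python3 - <<'E'
from h import *
grab("wrist","w6");grab("scene","s6")
b=cv2.imread("pics/s6.png");cv2.imwrite("pics/z9.png",cv2.resize(b[130:290,200:350],None,fx=4,fy=3.7,interpolation=cv2.INTER_CUBIC))
im=cv2.imread("pics/w6.png");cv2.imwrite("pics/z10.png",cv2.resize(im[60:360,200:440],None,fx=2.5,fy=2,interpolation=cv2.INTER_CUBIC))
E
```

```text
time_s: 6.93
tcp_pos: [0.6517, -0.0352, 0.2021]
orientation: [-2.62, -1.73, 0.008]
contact_force: [-1.0, -0.6, -0.5]
gripper_width: 0.26
```

View pics/z9.png

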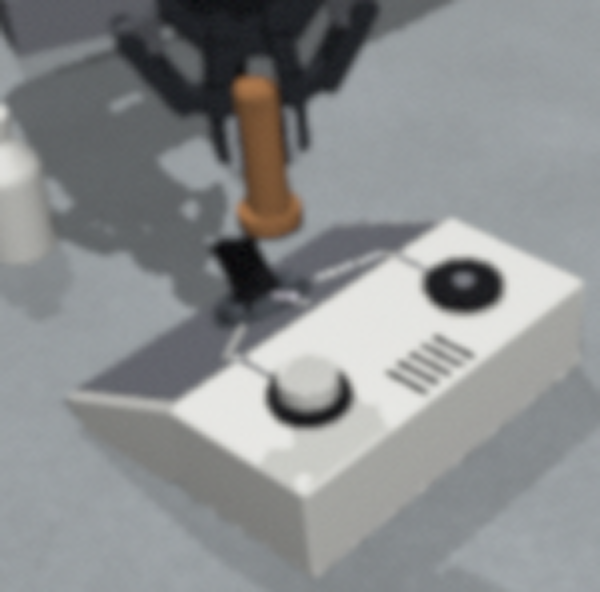

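View pics/z10.png

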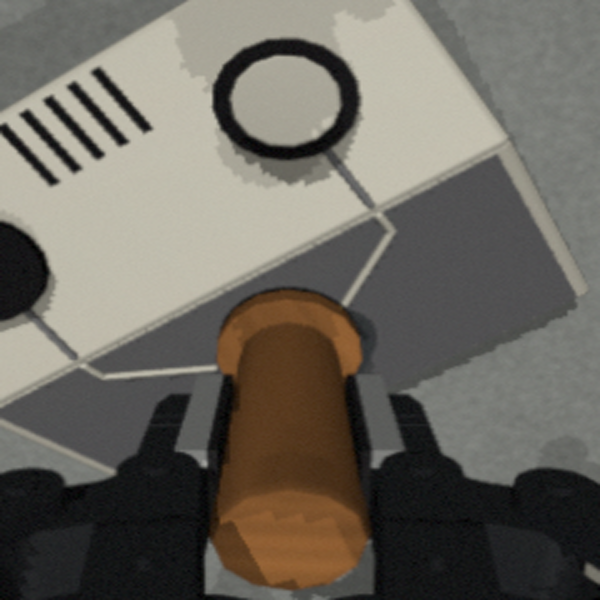

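```bash
python3 - <<'E'
from h import *
a=cv2.imread("pics/scene0.png")[215:255,255:300];b=cv2.imread("pics/s6.png")[215:255,255:300]
cv2.imwrite("pics/z11.png",cv2.resize(np.hstack([a,b]),None,fx=8,fy=8,interpolation=cv2.INTER_NEAREST))
C=cam("scene");print(proj(C,[[.677,.031,.104],[.677,.031,.098]]))
E
```

```text
[[275.60657812 227.58968081]
 [275.8137759  229.61833245]]
```

View pics/z11.png

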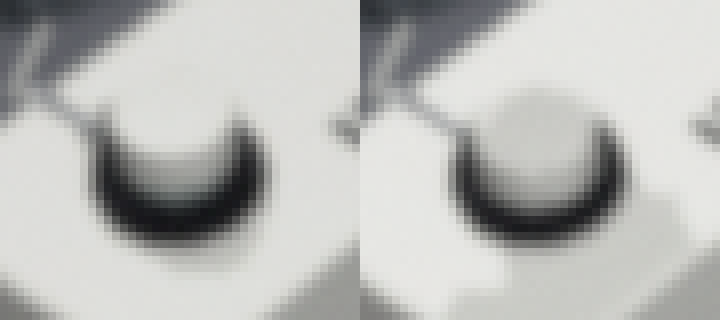

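The cap now sits directly on the collar: the pale glass neck is gone and the cap's edge is about 2 px lower, so it is home. I'll take the tool back to its spot.

```bash
python3 - <<'E'
from h import *
def down(yaw):
    y=np.array([np.cos(yaw),np.sin(yaw),0]);z=np.array([0,0,-1.]);return R.from_matrix(np.c_[np.cross(y,z),y,z])
print(delta([.465,.2866,.205],down(np.radians(-23))))
E
```

```text
(array([ 22.13, -29.7 ,  -0.25]), array([-0.006,  0.002,  0.   ]))
```

```bash
python3 -m handwheel '[[1.5,[2,-3,0],[0,0,0]],[1.5,[4.5,-6,0],[0,0,0]],[1.5,[7,-9.5,0],[0,0,0]],[1.5,[9.5,-13,0],[0,0,0]],[1.5,[12,-16.5,0],[0,0,0]],[1.5,[14.5,-20,0],[0,0,0]],[1.5,[17,-23,0],[0,0,0]],[1.5,[19.5,-26,0],[0,0,0]],[1.5,[21.5,-28.5,-0.2],[0,0,0]],[1.5,[22.1,-29.7,-0.2],[0,0,0]],[1.5,[22.1,-29.7,-0.2],[0,0,0]],[1.5,[22.1,-29.7,-0.2],[0,0,0]]]' 60
python3 - <<'E'
from h import *
def down(yaw):
    y=np.array([np.cos(yaw),np.sin(yaw),0]);z=np.array([0,0,-1.]);return R.from_matrix(np.c_[np.cross(y,z),y,z])
print(delta([.465,.2866,.047],down(np.radians(-23))))
E
```

```text
time_s: 8.03
tcp_pos: [0.4643, 0.287, 0.2038]
orientation: [-2.615, -1.736, 0.01]
contact_force: [-0.5, -0.9, -1.1]
gripper_width: 0.261
(array([ 0.05,  0.17, 15.68]), array([-0.006,  0.003,  0.003]))
```

```bash
python3 -m handwheel '[[1.5,[0.1,0.1,4],[0,0,0]],[1.5,[0.1,0.1,8],[0,0,0]],[1.5,[0.1,0.1,11],[0,0,0]],[1.5,[0.1,0.1,13.5],[0,0,0]],[1.5,[0.1,0.1,14.8],[0,0,0]],[1.5,[0.1,0.1,15.4],[0,0,0]],[1.5,[0.1,0.1,15.7],[0,0,0]],[1.5,[0.1,0.1,15.8],[0,0,0]],[1.5,[0.1,0.1,15.9],[0,0,0]],[1.5,[0.1,0.1,15.9],[0,0,0]]]'
```

```text
time_s: 8.87
tcp_pos: [0.4658, 0.2878, 0.0464]
orientation: [-2.615, -1.737, 0.005]
contact_force: [-0.6, 0.0, -0.3]
gripper_width: 0.261
```

```bash
python3 -m handwheel '[[1.5,[0,0,0.15],[0,0,0]],[1.5,[0,0,0.25],[0,0,0]],[1.5,[0,0,0.3],[0,0,0]],[1.5,[0,0,0.3],[0,0,0]]]'
```

```text
time_s: 9.2
tcp_pos: [0.4666, 0.2882, 0.0448]
orientation: [-2.616, -1.737, 0.002]
contact_force: [-0.4, -0.3, 5.2]
gripper_width: 0.262
```

```bash
python3 -m handwheel '[[2.8,[0,0,0],[0,0,0]],[3.5,[0,0,0],[0,0,0]],[4.5,[0,0,0],[0,0,0]],[5.5,[0,0,0],[0,0,0]],[5.5,[0,0,0],[0,0,0]],[5.5,[0,0,-1],[0,0,0]],[5.5,[0,0,-4],[0,0,0]],[5.5,[0,0,-8],[0,0,0]],[5.5,[0,0,-12],[0,0,0]],[5.5,[0,0,-16],[0,0,0]],[5.5,[0,0,-18],[0,0,0]],[5.5,[0,0,-18],[0,0,0]]]'
python3 - <<'E'
from h import *
grab("wrist","w7")
p=np.array([.6242,-.036]);a=np.radians(100.4)   # photometer
xp=np.array([np.cos(a),np.sin(a),0]);yp=np.array([-np.sin(a),np.cos(a),0]);n=-.469*xp+np.array([0,0,.883]);n/=np.linalg.norm(n)
pc=np.array([*p,0])-.052*xp+np.array([0,0,.048]);print("pc",pc,"n",n,"grip",pc+.036*n)
y=-yp;z=-n;Rt=R.from_matrix(np.c_[np.cross(y,z),y,z]);print(Rt.as_matrix().round(3))
for h in (.15,.017):print(h,pc+h*n,delta(pc+h*n,Rt))
E
```

```text
time_s: 10.2
tcp_pos: [0.4702, 0.2894, 0.233]
orientation: [2.616, 1.738, 0.019]
contact_force: [0.2, -0.1, -0.5]
gripper_width: 0.646
pc [ 0.633587   -0.08714572  0.048     ] n [ 0.0846783  -0.46137577  0.88315457] grip [ 0.63663541 -0.10375524  0.07979356]
[[-0.159  0.984 -0.085]
 [ 0.869  0.181  0.461]
 [ 0.469 -0.    -0.883]]
0.15 [ 0.64628874 -0.15635208  0.18047318] (array([-34.17,  33.61,   4.83]), array([ 0.147,  0.47 , -0.567]))
0.017 [ 0.63502653 -0.0949891   0.06301363] (array([-29.02,  30.14,  16.59]), array([ 0.147,  0.47 , -0.567]))
```

View pics/w7.png

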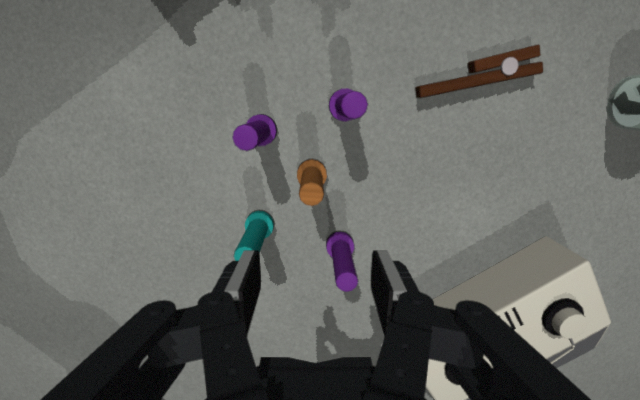

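The tool stands upright at its spot, top at (312,197) and foot at (311,172). Next I'll hover over the knob with the tool tilted along the panel normal.

```bash
python3 -m handwheel '[[6,[-3,3,0],[0.02,0.07,-0.08]],[6,[-6,6,0],[0.04,0.14,-0.17]],[6,[-9,9,0],[0.06,0.2,-0.25]],[6,[-12,12,0.5],[0.08,0.26,-0.33]],[6,[-15,15,1],[0.1,0.32,-0.4]],[6,[-18,18,1.5],[0.12,0.38,-0.47]],[6,[-21,21,2],[0.14,0.45,-0.54]],[6,[-24,24,3],[0.147,0.47,-0.567]],[6,[-27,27,4],[0.147,0.47,-0.567]],[6,[-30,30,4.8],[0.147,0.47,-0.567]],[6,[-33,32.5,4.8],[0.147,0.47,-0.567]],[6,[-34.2,33.6,4.8],[0.147,0.47,-0.567]],[6,[-34.2,33.6,4.8],[0.147,0.47,-0.567]],[6,[-34.2,33.6,4.8],[0.147,0.47,-0.567]]]'
python3 - <<'E'
from h import *
grab("wrist","w8")
E
```

```text
time_s: 11.42
tcp_pos: [0.6461, -0.1625, 0.1768]
orientation: [-1.756, -2.093, -0.434]
contact_force: [-0.6, -0.4, -0.5]
gripper_width: 0.705
```

View pics/w8.png

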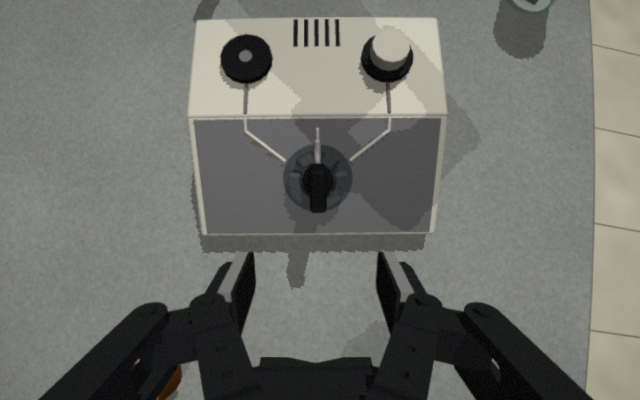

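The wrist view is square to the panel, with the knob disc at (318,178), the pin up at (318,145) and the knob's top face at about (318,200). I'll check the prediction against it.

```bash
cat >> h.py <<'E'
def pm(p=(.6242,-.036),deg=100.4):
    a=np.radians(deg);xp=np.array([np.cos(a),np.sin(a),0]);yp=np.array([-np.sin(a),np.cos(a),0]);n=-.469*xp+np.array([0,0,.883]);n/=np.linalg.norm(n)
    pc=np.array([*p,0])-.052*xp+np.array([0,0,.048]);y=-yp;z=-n
    return xp,yp,n,pc,R.from_matrix(np.c_[np.cross(y,z),y,z])
E
python3 - <<'E'
from h import *
C=camw("w8");im=cv2.imread("pics/w8.png")
xp,yp,n,pc,Rt=pm();up=np.cross(yp,n)*-1
up=np.cross(yp,n);up=up if up[2]>0 else -up
print("pred pc",proj(C,[pc]).round(1),"tip",proj(C,[pc+.035*up+.005*n]).round(1),"knobtop",proj(C,[pc+.049*n,pc+.049*n+.007*yp,pc+.049*n-.007*yp,pc+.049*n-.018*up]).round(1))
print("disc edges L/R/T/B",proj(C,[pc+.033*yp,pc-.033*yp,pc+.033*up,pc-.033*up]).round(1))
P=np.array([*(.6242,-.036),0]);print("corners",proj(C,[P+.12*yp+.105*xp+[0,0,.076],P-.12*yp+.105*xp+[0,0,.076],P+.12*yp+[0,0,.076],P-.12*yp+[0,0,.076]]).round(1))
cv2.imwrite("pics/z12.png",cv2.resize(im[110:250,250:390],None,fx=4,fy=4,interpolation=cv2.INTER_CUBIC))
E
```

```text
pred pc [[318.2 179.3]] tip [[318.1 143. ]] knobtop [[318.7 193.7]
 [310.  193.8]
 [327.4 193.7]
 [318.8 214.8]]
disc edges L/R/T/B [[283.6 179.6]
 [352.8 179.1]
 [318.  144.5]
 [318.4 212. ]]
corners [[194.9  18.5]
 [439.4  16.5]
 [185.7 117.2]
 [450.3 115.3]]
```

View pics/z12.png

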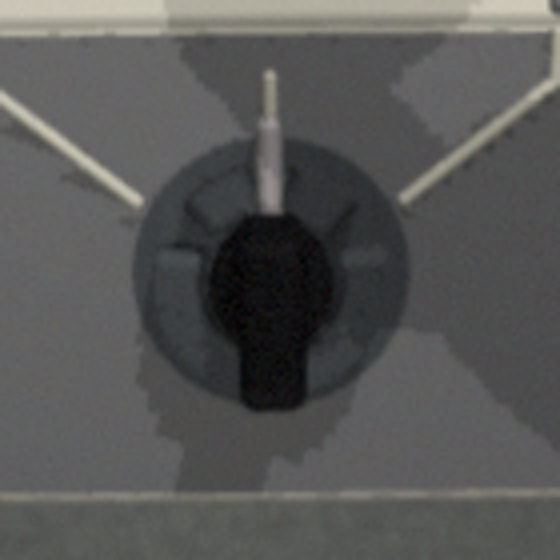

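The predictions fit to about 1 px.

```bash
python3 - <<'E'
from h import *
xp,yp,n,pc,Rt=pm()
for h in (.08,.018):print(delta(pc+h*n,Rt))
E
```

```text
(array([0.38, 0.15, 6.87]), array([-0.002, -0.003, -0.005]))
(array([ 0.37,  0.16, 13.07]), array([-0.002, -0.003, -0.005]))
```

```bash
python3 -m handwheel '[[4.5,[0.4,0.1,2],[0,0,0]],[4.5,[0.4,0.1,5],[0,0,0]],[4.5,[0.4,0.1,7],[0,0,0]],[4.5,[0.4,0.1,7.5],[0,0,0]],[4.5,[0.4,0.1,7.5],[0,0,0]]]' 40
python3 - <<'E'
from h import *
xp,yp,n,pc,Rt=pm()
print(delta(pc+.018*n,Rt)); grab("wrist","w9")
E
```

```text
time_s: 11.88
tcp_pos: [0.6372, -0.1185, 0.1105]
orientation: [-1.748, -2.089, -0.432]
contact_force: [0.6, -1.0, -0.2]
gripper_width: 0.528
(array([-0.18,  0.25,  5.19]), array([-0.007, -0.007, -0.006]))
```

View pics/w9.png

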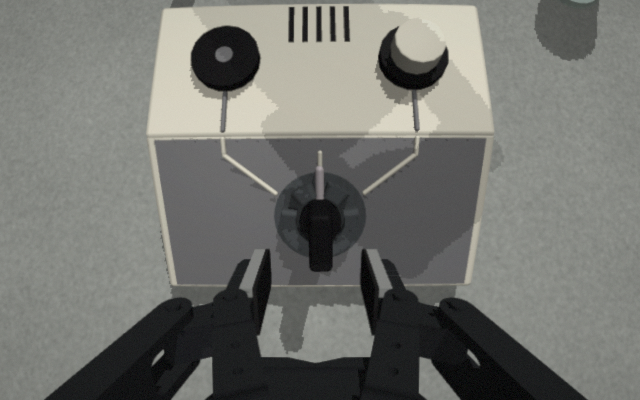

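The knob bar at (320,245) is between the jaws. I'll move in and pinch.

```bash
python3 -m handwheel '[[4.5,[-0.1,0.2,2],[0,0,0]],[4.5,[-0.1,0.2,4],[0,0,0]],[4.5,[-0.1,0.2,5],[0,0,0]],[4.5,[-0.1,0.2,5.1],[0,0,0]],[4.5,[-0.1,0.2,5.1],[0,0,0]]]' 40
python3 - <<'E'
from h import *
xp,yp,n,pc,Rt=pm()
print(delta(pc+.018*n,Rt)); grab("wrist","w10")
E
```

```text
time_s: 12.35
tcp_pos: [0.6364, -0.0967, 0.0677]
orientation: [-1.75, -2.092, -0.434]
contact_force: [-0.1, -0.5, 0.5]
gripper_width: 0.526
(array([-0.05, -0.1 ,  0.41]), array([-0.004, -0.004, -0.005]))
```

View pics/w10.png

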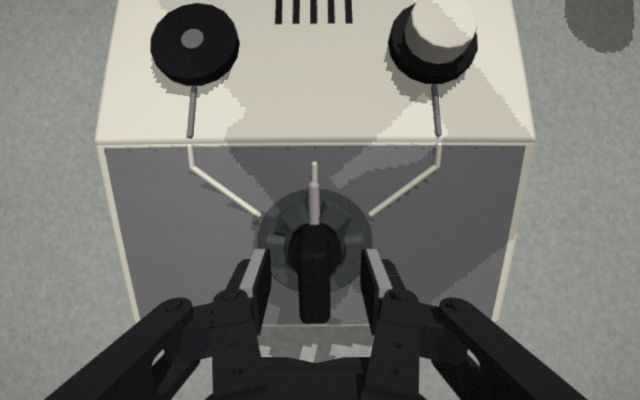

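```bash
python3 -m handwheel '[[4,[0,-0.1,0.3],[0,0,0]],[0.8,[0,-0.1,0.3],[0,0,0]],[0.8,[0,-0.1,0.3],[0,0,0]],[0.8,[0,-0.1,0.3],[0,0,0]],[0.8,[0,-0.1,0.3],[0,0,0]],[0.8,[0,-0.1,0.3],[0,0,0]],[0.8,[0,-0.1,0.3],[0,0,0]],[0.8,[0,-0.1,0.3],[0,0,0]]]' 60
python3 - <<'E'
from h import *
xp,yp,n,pc,Rt=pm();s=status.observe()
print(n@(s["tcp_pos"]-pc),n@s["contact_force"],s["contact_force"],delta(pc+.018*n,Rt)); grab("wrist","w11")
E
```

```text
time_s: 13.07
tcp_pos: [0.636, -0.0967, 0.0668]
orientation: [-1.751, -2.094, -0.434]
contact_force: [-2.6, -2.5, 6.2]
gripper_width: 0.153
0.021191047551899597 6.358659933308441 [-2.63264576 -2.46588697  6.16413889] (array([-0.02, -0.07,  0.32]), array([-0.002, -0.002, -0.004]))
```

View pics/w11.png

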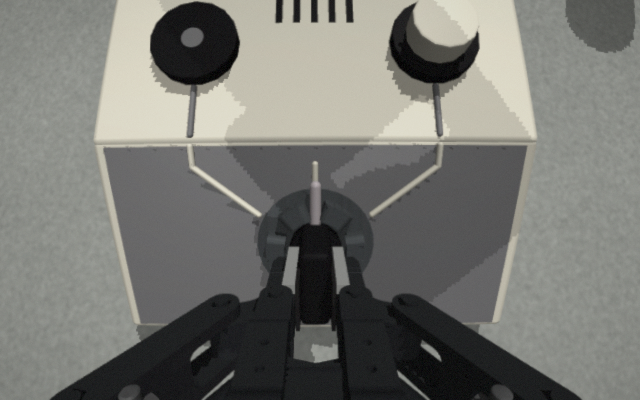

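The bar is pinched, 13 mm between the pads. I'll pull it out.

```bash
python3 -m handwheel '[[0.8,[0,0,-0.4],[0,0,0]],[0.8,[0,0,-0.8],[0,0,0]],[0.8,[0,0,-1.1],[0,0,0]],[0.8,[0,0,-1.3],[0,0,0]],[0.8,[0,0,-1.3],[0,0,0]]]' 80
python3 - <<'E'
from h import *
xp,yp,n,pc,Rt=pm();s=status.observe()
print(n@(s["tcp_pos"]-pc),n@s["contact_force"],s["contact_force"],delta(pc+.018*n,Rt)); grab("wrist","w12")
E
```

```text
time_s: 13.53
tcp_pos: [0.6368, -0.102, 0.077]
orientation: [-1.751, -2.093, -0.434]
contact_force: [2.9, 4.4, -8.9]
gripper_width: 0.145
0.03274433221468729 -9.581847940686115 [ 2.91077503  4.35821462 -8.8518512 ] (array([-0.03, -0.05,  1.47]), array([-0.003, -0.003, -0.004]))
```

View pics/w12.png

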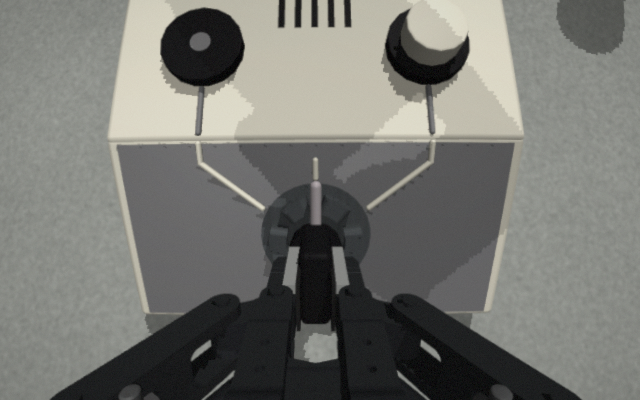

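Pulled about 11.5 mm at 9.6 N, so the pin is clear. I'll turn +60° about tool z, which is clockwise from the front, towards the cap.

```bash
python3 -m handwheel '[[0.8,[0,0,-0.15],[0,0,0.1]],[0.8,[0,0,-0.15],[0,0,0.2]],[0.8,[0,0,-0.15],[0,0,0.3]],[0.8,[0,0,-0.15],[0,0,0.4]],[0.8,[0,0,-0.15],[0,0,0.5]],[0.8,[0,0,-0.15],[0,0,0.6]],[0.8,[0,0,-0.15],[0,0,0.7]],[0.8,[0,0,-0.15],[0,0,0.8]],[0.8,[0,0,-0.15],[0,0,0.9]],[0.8,[0,0,-0.15],[0,0,1]],[0.8,[0,0,-0.15],[0,0,1.05]],[0.8,[0,0,-0.15],[0,0,1.05]],[0.8,[0,0,-0.15],[0,0,1.05]]]' 80
python3 - <<'E'
from h import *
xp,yp,n,pc,Rt=pm();s=status.observe()
print(s["joints"].round(2),n@(s["tcp_pos"]-pc),n@s["contact_force"],s["contact_force"],delta(pc+.018*n,Rt*R.from_rotvec([0,0,1.047]))); grab("wrist","w13")
E
```

```text
time_s: 14.67
tcp_pos: [0.6362, -0.102, 0.0774]
orientation: [-2.492, -0.91, -0.106]
contact_force: [0.9, 4.4, -8.0]
gripper_width: 0.144
[-0.47  0.51  1.63  0.4   1.33  0.24] 0.03302421200993977 -8.988580881359226 [ 0.85592659  4.40822911 -7.95694149] (array([-0.02,  0.05,  1.5 ]), array([-0.006,  0.001, -0.006]))
```

View pics/w13.png

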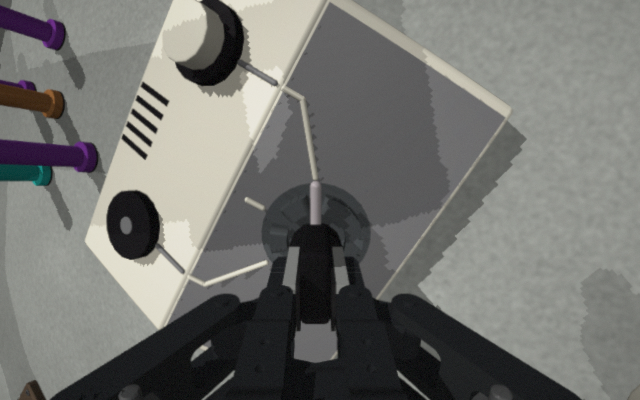

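The pin, at (316,200), points along the track line to the capped cell. I'll ease it into the notch, then release.

```bash
python3 -m handwheel '[[0.8,[0,0,0.3],[0,0,0]],[0.8,[0,0,0.7],[0,0,0]],[0.8,[0,0,1],[0,0,0]],[0.8,[0,0,1.1],[0,0,0]],[0.8,[0,0,1.1],[0,0,0]]]' 80
python3 - <<'E'
from h import *
xp,yp,n,pc,Rt=pm();s=status.observe()
print(n@(s["tcp_pos"]-pc),n@s["contact_force"],s["contact_force"],delta(pc+.018*n,Rt*R.from_rotvec([0,0,1.047])))
E
python3 -m handwheel '[[1.8,[0,0,0],[0,0,0]],[2.5,[0,0,0],[0,0,0]],[3.5,[0,0,0],[0,0,0]],[4.5,[0,0,0],[0,0,0]],[4.5,[0,0,0],[0,0,0]],[4.5,[0,0,-1],[0,0,0]],[4.5,[0,0,-4],[0,0,0]],[4.5,[0,0,-8],[0,0,0]],[4.5,[0,0,-11],[0,0,0]],[4.5,[0,0,-12],[0,0,0]],[4.5,[0,0,-12],[0,0,0]]]' 
python3 - <<'E'
from h import *
grab("wrist","w14");grab("scene","s14")
C=camw("w14");xp,yp,n,pc,Rt=pm();up=np.cross(yp,n);up=up if up[2]>0 else -up
a=R.from_rotvec(-1.047*n)
d=a.apply(up)
for h in(0,.008):print(h,"tip",proj(C,[pc+.035*d+(.005+h)*n,pc+(.049+h)*n+.018*d,pc+(.049+h)*n-.018*d]).round(1).tolist(),"pc",proj(C,[pc]).round(1))
im=cv2.imread("pics/w14.png");cv2.imwrite("pics/z13.png",cv2.resize(im[110:250,250:390],None,fx=4,fy=4,interpolation=cv2.INTER_CUBIC))
E
```

```text
time_s: 15.13
tcp_pos: [0.6354, -0.0971, 0.0681]
orientation: [-2.492, -0.91, -0.106]
contact_force: [0.4, 1.9, -5.2]
gripper_width: 0.147
0.022539040833172458 -5.451352316119907 [ 0.43297961  1.8814456  -5.23120535] (array([-0.02,  0.05,  0.45]), array([-0.006,  0.002, -0.006]))
time_s: 16.05
tcp_pos: [0.6481, -0.1553, 0.1784]
orientation: [-2.498, -0.912, -0.114]
contact_force: [0.5, -0.5, -0.3]
gripper_width: 0.522
0 tip [[314.2, 151.6], [314.2, 181.6], [314.5, 224.0]] pc [[314.4 187.4]]
0.008 tip [[314.2, 153.0], [314.2, 184.1], [314.4, 227.8]] pc [[314.4 187.4]]
```

View pics/w14.png

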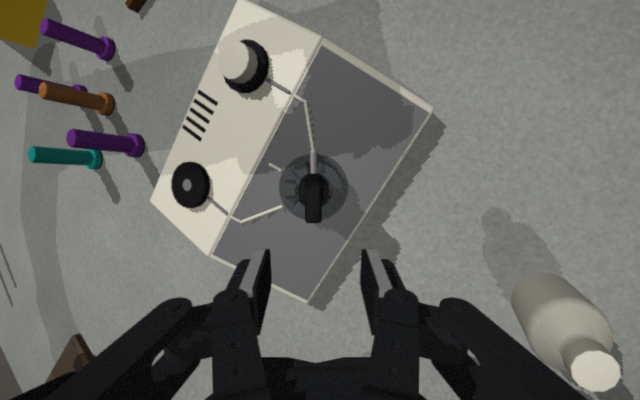

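View pics/z13.png

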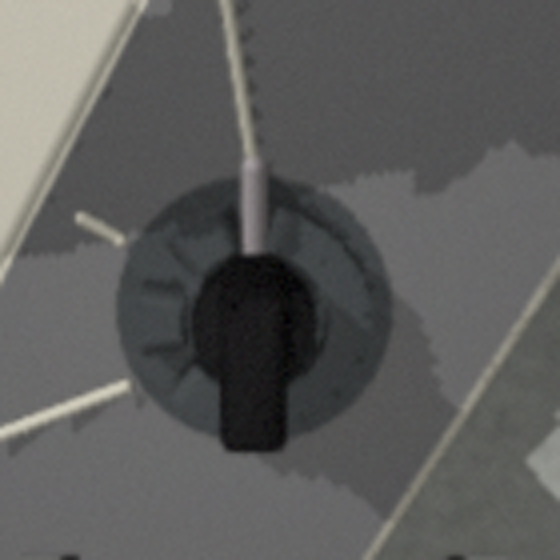

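The pin (313,160) lies in line with the right-hand track. The knob's far edge is at row 222, against 224 predicted when seated and 228 when resting on the ring. I'll retreat and check the whole scene.

```bash
python3 -m handwheel '[[4.5,[0,0,-4],[0,0,0]],[4.5,[0,0,-8],[0,0,0]],[4.5,[0,0,-10],[0,0,0]],[4.5,[0,0,-10],[0,0,0]]]' 
python3 - <<'E'
from h import *
grab("scene","s15");grab("top","t15")
C=cam("scene");xp,yp,n,pc,Rt=pm();up=np.cross(yp,n);up=up if up[2]>0 else -up
im=cv2.imread("pics/s15.png");cv2.imwrite("pics/z14.png",cv2.resize(im[180:260,220:340],None,fx=6,fy=6,interpolation=cv2.INTER_CUBIC))
a=cv2.imread("pics/scene0.png");cv2.imwrite("pics/z15.png",cv2.resize(a[180:260,220:340],None,fx=6,fy=6,interpolation=cv2.INTER_CUBIC))
E
```

```text
time_s: 16.48
tcp_pos: [0.6558, -0.2006, 0.2644]
orientation: [-2.495, -0.911, -0.11]
contact_force: [-0.5, 0.3, 0.7]
gripper_width: 0.53
```

View pics/s15.png

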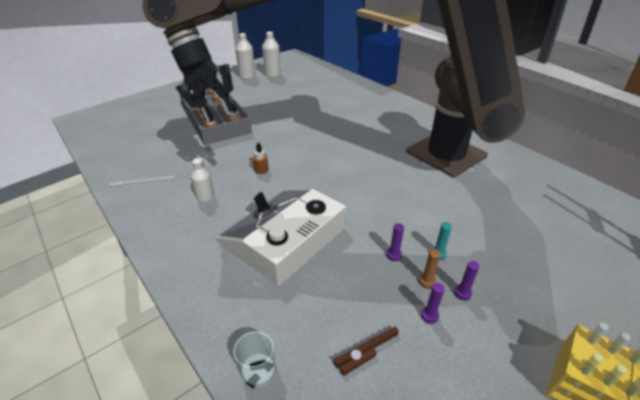

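View pics/t15.png

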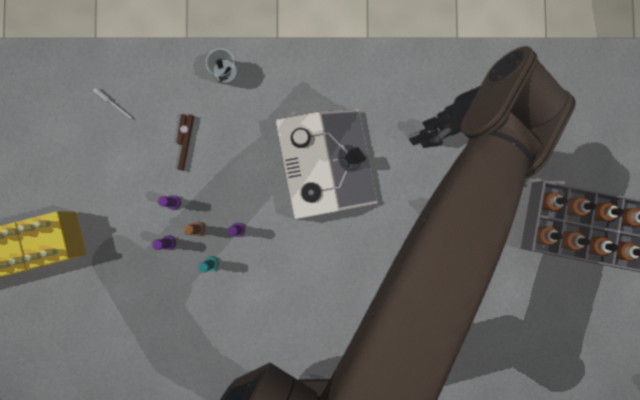

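View pics/z14.png

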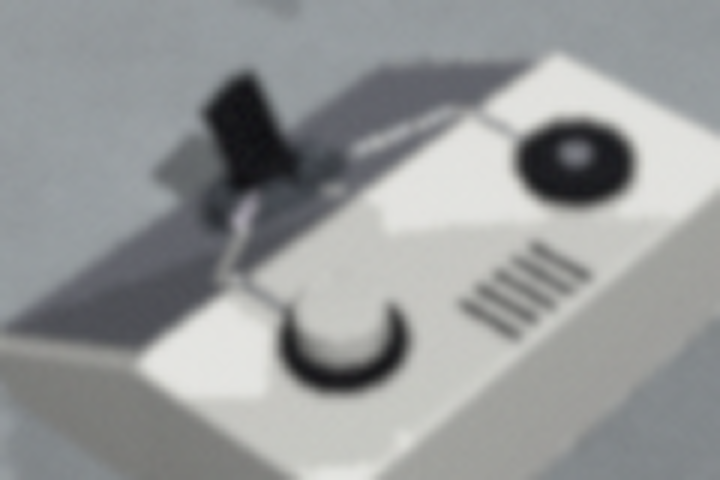

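The scene and top views show everything in place: the brown tool upright at (430,268), bottles and clamp unmoved, cap down, pin on the cap side, and the arm clear. I'll hand in.

```bash
python3 -c "
from rig import manip
print(manip.job_done())"
```

```text
the job is handed in; nothing more can be done
None
```

I pressed the cap home with the wooden seating tool and stood the tool back upright on its spot. Then I pulled the knob out, turned it 60° clockwise to the notch on the capped cell's side (the photometer's right, −y), eased it back in and let go. The whole job took about 16.5 s of the 54 s allowed.

**Cap:** it travelled about 6 mm, with the catch giving way and then a firm stop at 23 N. Afterwards the glass neck was no longer visible above the collar.

**Knob:** I pulled it about 11.5 mm at 9.6 N. In the last close view the pin lies in line with the track to the capped cell. The knob's edge was at row 222, close to the 224 predicted when seated; resting on the ring would give 228.

**Bench:** in the final views the tool is upright, and the bottles, clamp and look-alikes are where they were. The arm touches nothing.

**Disagreement:** the top and scene cameras differed by about 5 mm in y. I therefore relied on the wrist camera, which fitted the knob disc to about 1 px. No check failed.

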